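Line up a cabinet door hinge for its pin

TASK

Seat the loose wooden jamb block fully down and square in the blue nest, with its two hinge knuckles over the notch in the nest's front wall, and let go of it. Then grip the green door stile and bring its single knuckle in between the block's two so that the three holes line up and a pin could be pushed straight through; finish while still holding the stile there, level and carried by the gripper. Leave the hinge pin and everything else on the bench where it is.

Things in the scene. Friction and masses are not known exactly. Their poses are not given: they have to be found in the camera images.
- nest: Fixed blue nest; base plate 86 (x) x 100 (y) x 8 mm, origin at the centre of its underside on the bench, z up. Walls 10 mm thick, tops 23 mm above the bench, enclose a pocket 50 (x) x 64 (y) mm centred on the origin; yellow lips above them flare outward up to 30 mm. The front (-x) wall has only its two ends, with a 40 mm wide notch between. Place and yaw vary.
- nest_floor (a point): Centre of the pocket's floor, 8 mm above the bench; axes as the nest's.
- jamb: Loose brown wooden block 46 (x) x 60 (y) x 60 (z) mm, about 0.28 kg, standing upright; origin at the centre of its underside, z up. Fits the pocket with 2 mm to spare each side. Steel hinge leaf, 4 mm, on top; its two knuckles stick out beyond the -x face, above a dark stop strip that reaches x = -41 mm, 52 mm long, top at z = 52.5. The y faces are bare: grip there.
- jamb_eye (a point): On the axis of the block's two knuckles, midway between them: x = -33, z = 62 mm in the block's frame, axes as the block's; hole axis along y. Steel tubes, 18 mm outside, 10 mm hole, each 14 mm long, with a 21 mm gap between them (10.5 mm to each side). The stop strip lies 0.5 mm under a knuckle that is lined up.
- leaf: Loose green door stile 45 (x) x 50 (y) x 24 (z) mm, about 0.15 kg, lying flat; origin at the centre of its underside, z up. Steel hinge leaf, 4 mm, on top; its one knuckle sticks out on the +x side. Lined up, the stile is on the block's -x side, x axes alike, its origin 69 mm to -x of the block's and 36 mm above it; let go, it would fall. Grip its y faces.
- leaf_eye (a point): Middle of the stile's knuckle on its hole axis: x = +36, z = 26 mm in the stile's frame, axes as the stile's; hole axis along y. Steel tube, 18 mm outside, 10 mm hole, 16 mm long, joined to the leaf by a tongue 14 mm wide and 4 mm thick.
- pin: Steel hinge pin, 7 mm thick, 70 mm long along y with an 18 mm bent end, lying in a small red tray 75 x 130 x 22 mm; origin at the underside, midway along the rod. To be left alone.
- screwdriver: Screwdriver with an orange handle, 180 mm long, lying on the bench; to be left alone.
- spool: Metal solder spool, 52 mm across, 32 mm high, standing on the bench; to be left alone.
- jar: Glass jar with a blue cap, 64 mm across, 70 mm high; to be left alone.
- multimeter: Yellow multimeter 85 x 170 x 42 mm, lying on the bench; to be left alone.
Not all that is in view belongs to the job. Leave any orange or pink look-alike of the leaf alone.

How it is judged:
By the outcome, as a careful person would: the job done as asked, in the order asked, and still so for the second after the job is handed in, while the arm keeps its last pose, push and grip.
It also fails if it takes over 61 s, if anything falls off the work surface, if the arm or the gripper's body presses on something with over 40 N, if the wrist force passes 120 N, or if a joint passes its speed limit or range.

ROBOT

A 6-joint arm with a two-finger parallel gripper is mounted at the origin on the work surface. World frame = base frame: x ahead of the robot, y to its left, z up, the work surface at z = 0. Lengths are in m, angles in degrees, forces in N, time in s.
With the tool pointing down it reaches from about 0.35 to 0.85 m from the base axis. Payload 8.1 kg.
Tool frame: the origin (TCP) lies midway between the tips of the shut fingers; the grasp point (between the pads) lies 19 mm behind it (robot.grip_point_offset is the distance from the TCP to the grasp point, in m); z points along the fingers, y is the line along which they close (so a half turn about z gives the same grasp; the last joint's range is limited). The gripper opens to 93 mm and grips with 3 to 60 N. Pads are 15 mm wide; open, the fingers measure 128 mm over their backs; the gripper's body (75 mm by 188 mm) begins 65 mm behind the grasp point.
Start: joints at [64.034, 7.471, 85.268, -0, 87.261, -4.893], TCP at [0.216, 0.56, 0.219] pointing down, gripper open.
Joint ranges: [-169.43, 169.43], [-51.17, 129.36], [1.28, 143.12], [-76.62, 256.62], [0, 156.53], [-152.29, 152.29]. Speed limits (degrees/s): [136.94, 136.94, 159.86, 180, 180, 180].

INTERFACE

Orientations are given as a 3x3 rotation matrix whose columns are the frame's x, y, z axes.
In Python, from station import robot gives the robot as it stands. The module is installed in compiled form; this text tells all that it offers.
- The arm moves only by the tool arm_command, never from a script. Its argument "rows" is a list of rows, each a list of 5 numbers: the shift along the tool's x, y, z in m, then the turn about the tool's z in rad, then the finger opening in m, from 0 to 0.093. In form: [[x, y, z, turn, jaw], ...]. A call has exactly 5 rows; each row is the pose to reach, as a shift and turn from the pose commanded when the call began, along the tool's axes at that moment; what a row does not reach only later rows make up. A row lasts 1/8 s, in which the tool goes at most 62.5 mm and 10.7 degrees, less where a joint would pass 70% of its speed; a pose out of reach is approached as far as the arm can. A call with a gripper value outside its range is refused whole. The fingers move at their own pace and stop on an object; the grip force is fixed at half the most. Time passes only in rows, so rows that repeat a pose let the fingers close, or fill a call up. It gives the time, the measured TCP pose, the force, the opening and the grip force at its end, in the units of the state.
- robot.sense(): the state, without advancing time (a new reading comes with each control period).
- robot.get_image(name): name is "scene" or "top" or "wrist"; returns the picture (384x512x3 uint8, red, green, blue); there is no depth.
- robot.camera_info(name): a dict with "fx", "fy", "cx", "cy" (pixels), "origin" and "attitude" of the camera in the world; the wrist camera has in their place "hand_eye" (4x4, takes a point from camera to tool coordinates, whose origin is the TCP and whose axes are the flange's). Camera axes: x right, y down, z forward; pixel columns grow to the right and rows downward; lengths in m; the calibration is good to about 2 mm. A picture is of the moment at which its call begins: read the wrist's pose just before it. camera_info takes no time and is no camera call.
- robot.hand_in(): hands the job in; it is judged then, once.
The state is a dict: "time_s": time; "joint_positions": joint angles; "joint_vel": joint speeds; "tau": joint torques, N m; "eef_pos": TCP position; "orientation": TCP orientation; "ft_force": force on the tool from outside, world axes, zero at the start; "ft_torque": the same for the moment, N m; "width": finger opening in m; "grasp_force": force on a finger pad.
Only numpy, scipy, OpenCV 4.12 (cv2) and the standard library are available. Lean on these libraries where they do the work, as an engineer would, in place of code of your own. Each camera call takes 0.05 s, during which the arm holds its last target. There are 200 camera calls.

## Working session

There is one attempt and no reset: what is moved stays moved. The work goes in short steps, Python scripts to look and compute and a tool call to move; the robot and the scene stay as the last step left them, time stands still between calls to the robot, and variables do not carry over. Pictures are saved under pics/ and viewed, at most 10 in all, crops included, and the job is handed in when it is done.

Besides the shell and the picture viewer there is one more tool, called by a JSON object that holds its "name" and its "arguments", one argument or row to a line. arm_command: Moves the arm, as the interface text tells. Its arguments: {"type":"object","properties":{"rows":{"type":"array"}},"required":["rows"]}

```bash
mkdir -p pics
cat > h.py <<'E'
import numpy as np, cv2
from station import robot
def cam(n, s=None):
    c=robot.camera_info(n)
    K=np.array([[c['fx'],0,c['cx']],[0,c['fy'],c['cy']],[0,0,1]])
    if n=='wrist':
        s=s or robot.sense(); H=np.array(c['hand_eye']); R=np.array(s['orientation']); 
        return K, R@H[:3,3]+np.array(s['eef_pos']), R@H[:3,:3]
    return K, np.array(c['origin']), np.array(c['attitude'])
def rays(C,px):
    K,o,R=C; px=np.atleast_2d(px).astype(float)
    d=np.c_[px,np.ones(len(px))]@np.linalg.inv(K).T@R.T
    return o,d
def onplane(C,px,z):
    o,d=rays(C,px); return o+d*((z-o[2])/d[:,2])[:,None]
def proj(C,P):
    K,o,R=C; q=(np.atleast_2d(P)-o)@R@K.T; return q[:,:2]/q[:,2:]
def tri(C1,p1,C2,p2):
    A=[];b=[]
    for C,p in((C1,p1),(C2,p2)):
        o,d=rays(C,p); d=d[0]/np.linalg.norm(d[0]); M=np.eye(3)-np.outer(d,d); A.append(M); b.append(M@o)
    X=np.linalg.lstsq(np.vstack(A),np.hstack(b),rcond=None)[0]
    return X,[np.linalg.norm(a@X-c) for a,c in zip(A,b)]
E
cat > a.py <<'E'
from h import *
for n in('scene','top','wrist'):
    im=robot.get_image(n); np.save(f'pics/{n}0.npy',im); cv2.imwrite(f'pics/{n}0.png',im[:,:,::-1])
    print(n,[np.round(x,3).tolist() for x in cam(n)])
a=[cv2.imread(f'pics/{n}0.png') for n in('scene','top')]
for n,x in zip(('scene','top'),a): cv2.imwrite(f'pics/{n}0b.png',cv2.resize(x,(800,600),interpolation=cv2.INTER_CUBIC))
print(robot.sense())
E
python3 a.py
```

```text
scene [[[351.275, 0.0, 256.442], [0.0, 351.275, 191.539], [0.0, 0.0, 1.0]], [1.099, -0.078, 0.8], [[0.173, 0.757, -0.63], [0.985, -0.139, 0.103], [-0.009, -0.638, -0.77]]]
top [[[379.091, 0.0, 255.075], [0.0, 379.091, 187.754], [0.0, 0.0, 1.0]], [0.362, 0.048, 0.922], [[-0.021, -0.987, 0.162], [-1.0, 0.02, -0.004], [0.0, -0.162, -0.987]]]
wrist [[[281.605, 0.0, 255.736], [0.0, 281.605, 188.237], [0.0, 0.0, 1.0]], [0.143, 0.588, 0.385], [[0.359, 0.896, 0.261], [0.933, -0.344, -0.101], [-0.001, 0.28, -0.96]]]
{'time_s': 0.15, 'joint_positions': array([ 6.40333796e+01,  7.50670734e+00,  8.53127143e+01,  6.74069383e-04,
        8.72610133e+01, -4.89344028e+00]), 'joint_vel': array([-0.0140643 , -0.05611436, -0.16034831,  0.09348988,  0.0111952 ,
        0.03448384]), 'tau': array([ 6.14417895e-04, -5.60480547e+01, -4.92332017e+01,  7.68495421e-02,
        3.05930874e-02, -7.82847997e-05]), 'eef_pos': array([0.2155305 , 0.55950303, 0.21783377]), 'orientation': array([[-9.33121699e-01,  3.59560153e-01, -6.25239098e-04],
       [ 3.59560673e-01,  9.33120862e-01, -1.25698910e-03],
       [ 1.31460453e-04, -1.39773520e-03, -9.99999015e-01]]), 'ft_force': array([-0.74883663, -0.28481448,  0.21126645]), 'ft_torque': array([-0.02757944, -0.03376436,  0.01297085]), 'grasp_force': 0.0, 'width': 0.09301332388697886}
```

View pics/scene0b.png

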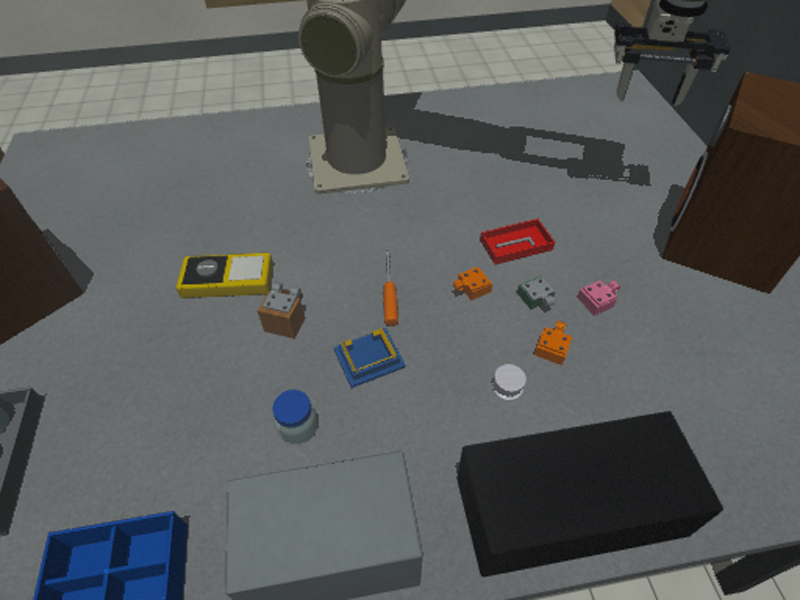

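View pics/top0b.png

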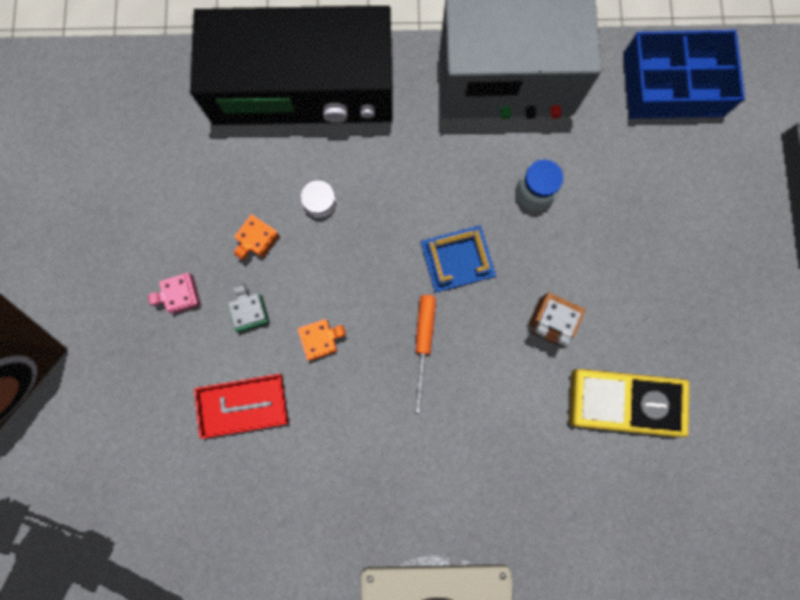

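The scene view shows the jamb (282,310), nest (370,355), green stile (537,292) and decoys: orange (472,284) and (553,343), pink (600,295). The top view shows the jamb at (558,320), nest at (458,258) with its notch toward the robot, and the stile at (248,310) with its knuckle up. The decoys there are at (320,340), (257,237) and (177,293). Only (248,310) is green, so that is the stile. I'll get rough positions first.

```bash
cat > b.py <<'E'
from h import *
T=cam('top');S=cam('scene')
k=1.5625
def t(p,q): return tri(T,np.array(p)/k,S,np.array(q)/k)
f=lambda a:[np.round(a[0],3).tolist(),np.round(a[1],4).tolist()]
print('jamb top',f(t((560,317),(284,299))))
print('leaf',f(t((246,309),(536,292))), 'knuckle',f(t((238,290),(551,305))))
for n,C,px,z in[('nest plate corners',T,[(422,241),(482,227),(495,276),(435,291)],.008),('jamb top corners',T,[(548,297),(580,312),(565,342),(535,330)],.062),('jamb knuckles',T,[(540,333),(566,341)],.065),('multimeter',T,[(575,370),(688,380),(687,435),(573,427)],.042),('leaf c',T,[(230,300),(258,291),(268,322),(238,330)],.026),('oranges/pink',T,[(257,237),(320,340),(340,330),(177,293)],.024),('screwd',T,[(427,296),(422,353)],.02),('spool,jar',T,[(318,198),(544,178)],.032)]:
    print(n,np.round(onplane(C,np.array(px)/k,z)[:,:2],3).tolist())
E
python3 b.py
python3 - <<'E'
import cv2
a=cv2.imread('pics/top0.png')
cv2.imwrite('pics/c1.png',cv2.resize(a[110:270,80:280],(800,640))[:600])
E
```

```text
jamb top [[0.463, -0.184, 0.07], [0.0045, 0.0045]]
leaf [[0.49, 0.278, 0.021], [0.0013, 0.0013]] knuckle [[0.521, 0.294, 0.017], [0.0009, 0.0009]]
nest plate corners [[0.595, 0.006], [0.616, -0.091], [0.536, -0.108], [0.515, -0.013]]
jamb top corners [[0.493, -0.175], [0.47, -0.22], [0.427, -0.195], [0.445, -0.153]]
jamb knuckles [[0.44, -0.159], [0.428, -0.196]]
multimeter [[0.387, -0.213], [0.369, -0.378], [0.29, -0.369], [0.305, -0.205]]
leaf c [[0.504, 0.303], [0.517, 0.26], [0.469, 0.244], [0.458, 0.289]]
oranges/pink [[0.603, 0.264], [0.44, 0.165], [0.455, 0.135], [0.517, 0.385]]
screwd [[0.505, 0.001], [0.418, 0.011]]
spool,jar [[0.662, 0.167], [0.687, -0.188]]
```

View pics/c1.png

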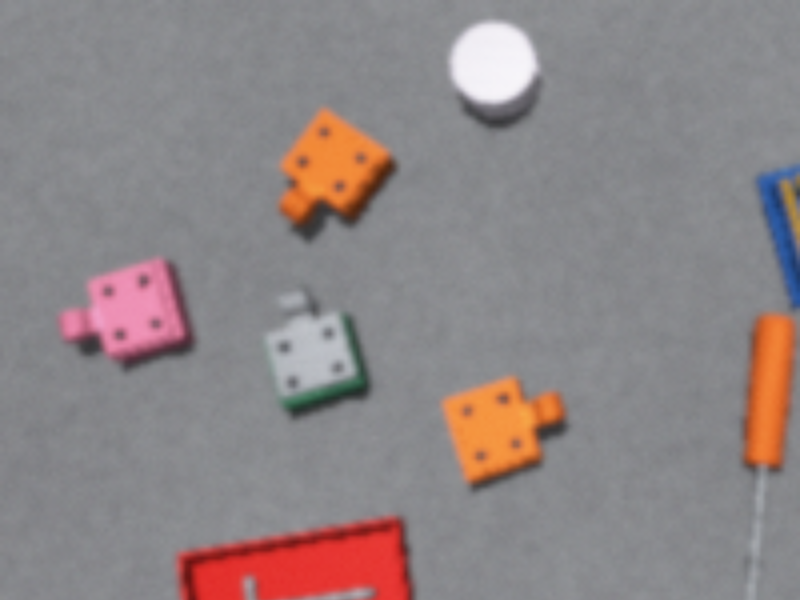

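Confirmed in the crop: only the part at (315,350) is green with a grey steel leaf and knuckle. The others are all orange or pink. I'll move toward it, clear of the box on the left.

{"name": "arm_command", "arguments": {
  "rows": [
    [-0.035, -0.046, 0, -0.1, 0.093],
    [-0.07, -0.092, 0, -0.2, 0.093],
    [-0.105, -0.138, 0, -0.3, 0.093],
    [-0.14, -0.184, 0, -0.4, 0.093],
    [-0.175, -0.23, 0, -0.5, 0.093]
  ]
}}

```text
time_s: 0.78
eef_pos: [0.2964, 0.2806, 0.2184]
orientation: [[-0.991, -0.136, 0.0], [-0.136, 0.991, -0.0], [-0.0, -0.0, -1.0]]
ft_force: [0.7, 0.9, 1.8]
width: 0.0932
grasp_force: 0.0
```

{"name": "arm_command", "arguments": {
  "rows": [
    [-0.045, -0.008, 0.017, -0.04, 0.093],
    [-0.09, -0.015, 0.034, -0.08, 0.093],
    [-0.135, -0.023, 0.05, -0.12, 0.093],
    [-0.177, -0.03, 0.068, -0.16, 0.093],
    [-0.177, -0.03, 0.068, -0.16, 0.093]
  ]
}}

```text
time_s: 1.4
eef_pos: [0.4762, 0.2745, 0.1473]
orientation: [[-0.958, -0.286, -0.005], [-0.286, 0.958, -0.002], [0.005, -0.001, -1.0]]
ft_force: [-1.0, -0.3, 0.5]
width: 0.093
grasp_force: 0.0
```

```bash
cat > snap.py <<'E'
import sys,pickle
from h import *
def snap(n):
    s=robot.sense(); im=robot.get_image('wrist'); C=cam('wrist',s)
    pickle.dump((im,C,s),open(f'pics/{n}.pkl','wb')); cv2.imwrite(f'pics/{n}.png',cv2.resize(im[:,:,::-1],(800,600),interpolation=cv2.INTER_CUBIC))
    print(np.round(s['eef_pos'],4),np.round(s['ft_force'],1),'tcp px',proj(C,s['eef_pos']).round(1))
if __name__=='__main__': snap(sys.argv[1])
E
python3 snap.py w1
```

```text
[0.4762 0.2745 0.1473] [-1.  -0.3  0.5] tcp px [[254.9 230.3]]
```

View pics/w1.png

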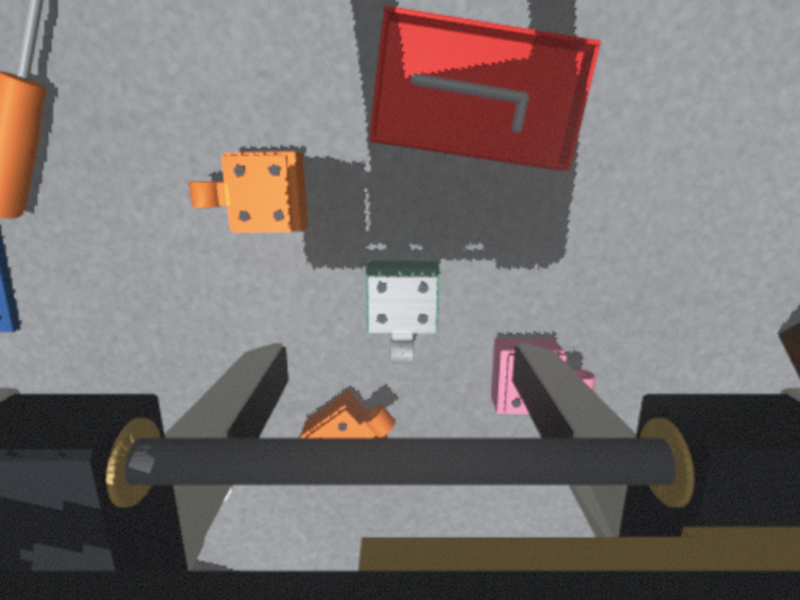

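The stile sits at (402,300) in the wrist view, knuckle at (402,348), almost square to the tool. Next, the nest and jamb.

{"name": "arm_command", "arguments": {
  "rows": [
    [0.019, -0.053, 0, 0.14, 0.093],
    [0.038, -0.106, 0, 0.28, 0.093],
    [0.057, -0.159, 0, 0.42, 0.093],
    [0.076, -0.212, 0, 0.56, 0.093],
    [0.095, -0.265, 0, 0.72, 0.093]
  ]
}}

```text
time_s: 2.08
eef_pos: [0.4605, -0.0061, 0.1518]
orientation: [[-0.908, 0.419, 0.002], [0.419, 0.908, -0.0], [-0.002, 0.001, -1.0]]
ft_force: [0.6, 0.1, 0.3]
width: 0.0928
grasp_force: 0.0
```

{"name": "arm_command", "arguments": {
  "rows": [
    [-0.02, -0.036, 0, 0, 0.093],
    [-0.04, -0.072, 0, 0, 0.093],
    [-0.06, -0.108, 0, 0, 0.093],
    [-0.06, -0.108, 0, 0, 0.093],
    [-0.06, -0.108, 0, 0, 0.093]
  ]
}}

```text
time_s: 2.7
eef_pos: [0.4707, -0.1275, 0.1512]
orientation: [[-0.91, 0.415, 0.001], [0.415, 0.91, 0.0], [-0.001, 0.001, -1.0]]
ft_force: [0.4, -0.1, -0.3]
width: 0.0932
grasp_force: 0.0
```

```bash
python3 snap.py w2
```

```text
[ 0.4707 -0.1275  0.1512] [ 0.4 -0.1 -0.3] tcp px [[254.1 231.1]]
```

View pics/w2.png

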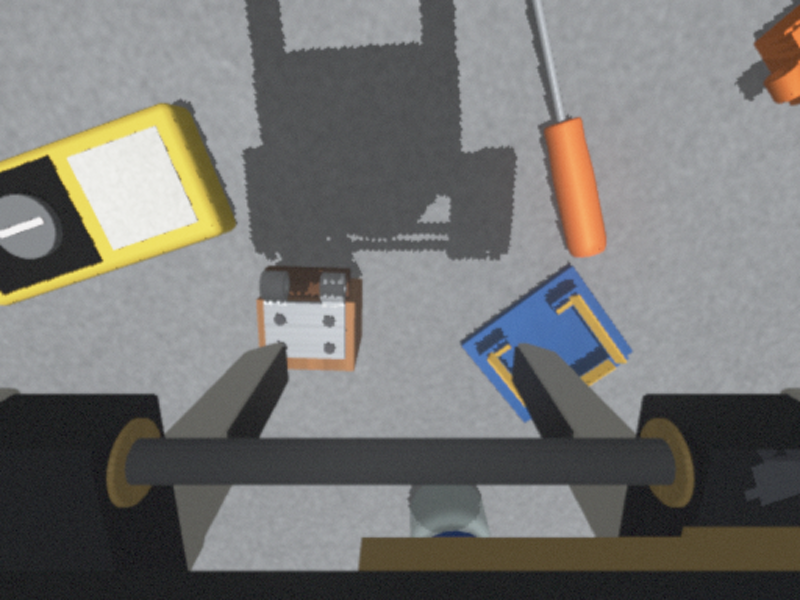

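Wrist view 2: jamb top (303,330), knuckles (275,285) and (333,285) facing up; nest (545,345), notch toward upper left. One more view from over the jamb gives the second place.

{"name": "arm_command", "arguments": {
  "rows": [
    [-0.004, -0.028, 0, 0, 0.093],
    [-0.008, -0.056, 0, 0, 0.093],
    [-0.008, -0.056, 0, 0, 0.093],
    [-0.008, -0.056, 0, 0, 0.093],
    [-0.008, -0.056, 0, 0, 0.093]
  ]
}}

```text
time_s: 3.38
eef_pos: [0.4552, -0.1815, 0.1507]
orientation: [[-0.91, 0.414, 0.0], [0.414, 0.91, 0.0], [-0.0, 0.0, -1.0]]
ft_force: [-0.2, -0.1, 0.1]
width: 0.0932
grasp_force: 0.0
```

```bash
python3 snap.py w3
cat > m.py <<'E'
import pickle
from h import *
def load(n): return pickle.load(open(f'pics/{n}.pkl','rb'))[:2]
def masks(im):
    h=cv2.cvtColor(im,cv2.COLOR_RGB2HSV); H,S,V=[h[:,:,i].astype(int) for i in range(3)]
    return dict(blue=(H>100)&(H<125)&(S>120)&(V>50), wood=(H<16)&(S>70)&(S<190)&(V>40)&(V<210), steel=(S<25)&(V>165), yellow=(H>17)&(H<30)&(S>120), green=(H>45)&(H<95)&(S>60))
def comps(m,amin=60):
    n,l,st,c=cv2.connectedComponentsWithStats(m.astype(np.uint8)); 
    return [(l==i,st[i],c[i]) for i in range(1,n) if st[i,4]>=amin]
E
python3 - <<'E'
from m import *
for n in('w2','w3'):
    im,C=load(n)
    for k,m in masks(im).items():
        print(n,k,[(s[:5].tolist(),c.round(1).tolist()) for _,s,c in comps(m)][:8])
E
```

```text
[ 0.4552 -0.1815  0.1507] [-0.2 -0.1  0.1] tcp px [[254.1 231.1]]
w2 blue [([296, 171, 108, 99, 2657], [347.6, 212.4])]
w2 wood [([483, 3, 29, 64, 1015], [499.2, 34.9]), ([348, 75, 40, 90, 713], [361.7, 118.9]), ([185, 179, 19, 13, 115], [196.6, 186.3]), ([183, 179, 48, 58, 700], [216.2, 216.3]), ([164, 191, 6, 31, 118], [166.5, 205.7])]
w2 steel [([343, 0, 18, 77, 300], [351.8, 37.4]), ([234, 2, 15, 14, 68], [242.1, 7.6]), ([225, 11, 14, 16, 78], [231.8, 18.8]), ([100, 13, 16, 13, 68], [106.9, 19.4]), ([67, 29, 14, 13, 74], [72.7, 35.2]), ([121, 29, 38, 24, 256], [138.2, 40.6]), ([100, 37, 27, 21, 183], [111.4, 46.7]), ([39, 43, 23, 24, 159], [50.4, 55.3])]
w2 yellow [([0, 66, 150, 129, 4869], [85.6, 122.6]), ([357, 189, 44, 43, 303], [380.5, 208.9]), ([313, 221, 22, 36, 150], [321.7, 236.6]), ([372, 231, 21, 15, 133], [382.4, 238.2])]
w2 green []
w3 blue [([344, 164, 108, 84, 3127], [394.2, 209.5]), ([321, 335, 36, 8, 206], [338.7, 339.2])]
w3 wood [([403, 66, 27, 92, 819], [413.2, 111.6]), ([222, 181, 63, 49, 811], [251.8, 214.3])]
w3 steel [([107, 0, 17, 15, 114], [114.4, 7.8]), ([354, 0, 17, 23, 98], [360.2, 10.7]), ([405, 0, 14, 69, 271], [411.8, 32.7]), ([154, 2, 9, 15, 70], [158.8, 8.8]), ([93, 4, 15, 24, 106], [100.1, 16.9]), ([300, 13, 11, 16, 65], [303.8, 20.5]), ([322, 12, 16, 11, 76], [328.3, 16.9]), ([63, 19, 17, 10, 67], [69.9, 22.6])]
w3 yellow [([9, 57, 191, 130, 5488], [117.8, 118.2]), ([409, 182, 43, 44, 359], [432.8, 202.7]), ([363, 220, 31, 43, 210], [378.0, 240.9]), ([395, 225, 50, 33, 394], [418.9, 240.8])]
w3 green []
```

View pics/w3.png

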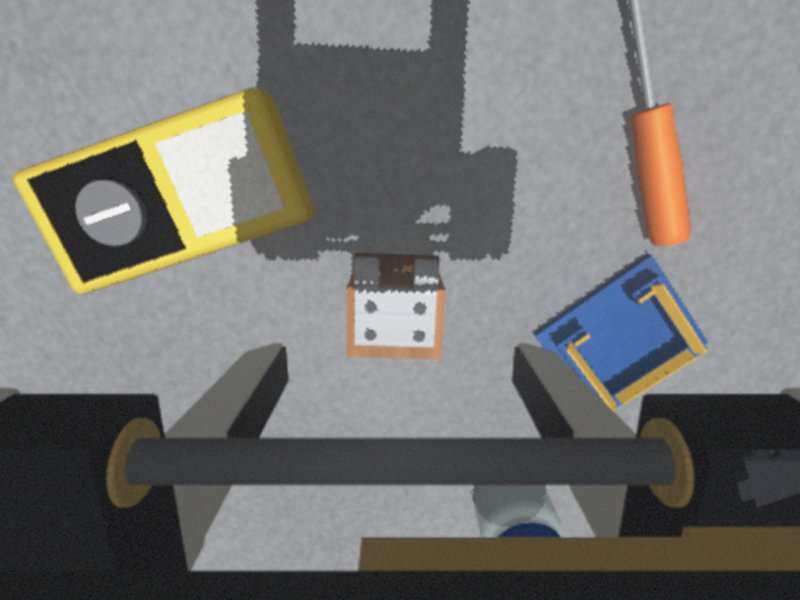

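View 3 shows the jamb centred at (395,320), square to the tool, and the nest at (622,330). I'll look at the nest straight on before gripping.

{"name": "arm_command", "arguments": {
  "rows": [
    [-0.008, 0.04, 0.005, -0.16, 0.093],
    [-0.016, 0.08, 0.01, -0.33, 0.093],
    [-0.024, 0.12, 0.015, -0.5, 0.093],
    [-0.032, 0.158, 0.02, -0.655, 0.093],
    [-0.032, 0.158, 0.02, -0.655, 0.093]
  ]
}}

```text
time_s: 4.05
eef_pos: [0.5502, -0.0494, 0.13]
orientation: [[-0.973, -0.23, -0.001], [-0.23, 0.973, 0.001], [0.001, 0.001, -1.0]]
ft_force: [-0.5, -0.7, 0.5]
width: 0.0931
grasp_force: 0.0
```

```bash
python3 snap.py w4
python3 - <<'E'
import cv2,numpy as np
a=cv2.imread('pics/w4.png'); im=cv2.resize(a[200:420,240:560],None,fx=2.5,fy=2.5,interpolation=cv2.INTER_CUBIC)
cv2.imwrite('pics/c4.png',im)
E
```

```text
[ 0.5502 -0.0494  0.13  ] [-0.5 -0.7  0.5] tcp px [[254.8 230.4]]
```

View pics/c4.png

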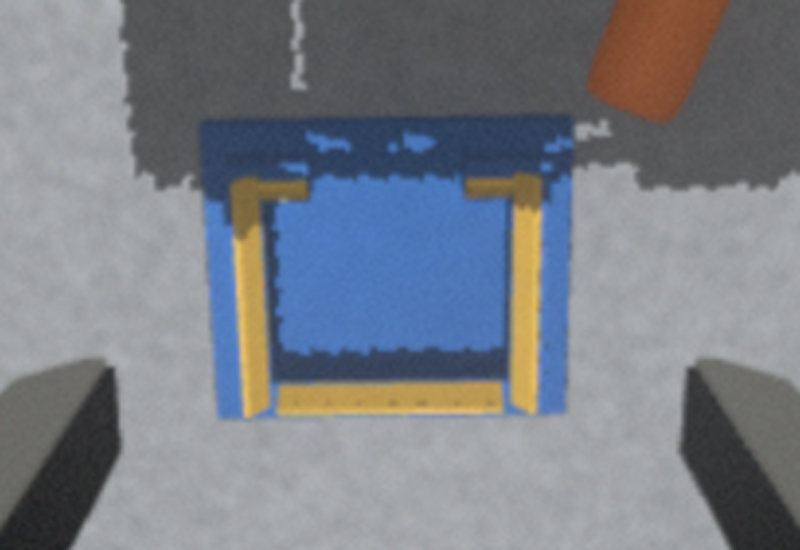

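The nest crop shows its lips cleanly: inner side edges at u≈268 and 512, rear inner edge v≈381, front inner edge v≈200, plate front edge v≈119. Now compute positions for the nest and jamb.

```bash
cat > n.py <<'E'
from m import *
im,C=load('w4'); f=lambda u,v:(u/3.90625+153.6-.18,v/3.90625+128-.18)
h=cv2.cvtColor(im,cv2.COLOR_RGB2HSV).astype(int); Y=((h[:,:,0]>14)&(h[:,:,0]<30)&(h[:,:,1]>110))
# row/col edges of lips, sub-pixel by averaging over many rows/cols
r=range(185,229); g=im[:,:,0].astype(float)-im[:,:,2]   # red minus blue
def cross(v,i0,i1,up):   # position where g crosses 0 between i0,i1
    s=v[i0:i1+1]; 
    for i in range(len(s)-1):
        if (s[i]<0)!=(s[i+1]<0) and ((s[i+1]>s[i])==up): return i0+i+s[i]/(s[i]-s[i+1])
    return np.nan
L=[(cross(g[y],214,230,False),y) for y in r]; R=[(cross(g[y],275,292,True),y) for y in r]
B=[(x,cross(g[:,x],215,232,True)) for x in range(228,280)]
F=[(x,cross(g[:,x],172,184,False)) for x in list(range(223,231))+list(range(274,282))]
for n,E in zip('LRBF',(L,R,B,F)):
    E=np.array(E);E=E[~np.isnan(E).any(1)]; P=onplane(C,E,.023)[:,:2]
    m=np.median(P,0); d=cv2.fitLine(P.astype(np.float32),cv2.DIST_HUBER,0,.001,.001).ravel()
    print(n,len(E),'px',E.mean(0).round(1),'pt',d[2:].round(4),'ang',np.degrees(np.arctan2(d[1],d[0])).round(1))
for nm,uv,z in(('plate front z8',[(202,119),(572,117)],.008),('front z0',[(202,119),(572,117)],0),('plate rear z8',[(218,417),(566,413)],.008)):
    P=onplane(C,[f(*p) for p in uv],z)[:,:2]; print(nm,P.round(4).tolist(),'len',np.linalg.norm(P[1]-P[0]).round(4),'mid',P.mean(0).round(4))
# jamb
for n,box in(('w3',(226,186,283,226)),('w2',(168,186,226,228))):
    im,C=load(n); x0,y0,x1,y1=box; g=cv2.cvtColor(im,cv2.COLOR_RGB2GRAY)[y0:y1,x0:x1]
    D=[c+[x0,y0] for m_,s,c in comps(g<120,12) if s[4]<90]; print(n,'dots',np.round(D,1).tolist())
    h=cv2.cvtColor(im,cv2.COLOR_RGB2HSV); w=masks(im)['wood']; ys,xs=np.where(w[190:236,160:290]); print('wood bbox',xs.min()+160,xs.max()+160,ys.max()+190)
E
python3 n.py
```

```text
L 44 px [221.4 206.5] pt [ 0.5876 -0.0761] ang 13.9
R 44 px [283.7 206.5] pt [ 0.56   -0.0164] ang 13.7
B 52 px [253.5 225.2] pt [ 0.5935 -0.044 ] ang -76.2
F 16 px [252.  178.2] pt [ 0.5459 -0.0639] ang -75.8
plate front z8 [[0.5376, -0.1055], [0.5144, -0.01]] len 0.0983 mid [ 0.526  -0.0577]
front z0 [[0.5393, -0.1065], [0.5155, -0.0084]] len 0.101 mid [ 0.5274 -0.0575]
plate rear z8 [[0.6218, -0.0853], [0.5976, 0.0119]] len 0.1001 mid [ 0.6097 -0.0367]
w3 dots [[237.0, 195.9], [268.4, 196.8], [236.7, 213.7], [267.8, 214.2]]
wood bbox 222 284 229
w2 dots [[178.8, 203.9], [210.1, 204.8], [210.4, 222.2]]
wood bbox 164 230 235
```

```bash
cat > j.py <<'E'
from m import *
im3,C3=load('w3');im2,C2=load('w2')
for a,b in(((237,195.9),(178.8,203.9)),((268.4,196.8),(210.1,204.8)),((267.8,214.2),(210.4,222.2))):
    X,e=tri(C3,a,C2,b); print(X.round(4),np.round(e,4))
yx=np.array([-.0]); 
R=C3
def line(pts): return cv2.fitLine(onplane(C3,pts,.06)[:,:2].astype(np.float32),cv2.DIST_HUBER,0,.001,.001).ravel()
h=cv2.cvtColor(im3,cv2.COLOR_RGB2HSV).astype(int); w=(h[:,:,1]>75)&(h[:,:,0]<20)
Lp=[(np.where(w[y,205:252])[0].min()+205-.5,y) for y in range(196,226)]
Rp=[(np.where(w[y,256:300])[0].max()+256+.5,y) for y in range(196,226)]
Bp=[(x,np.where(w[200:245,x])[0].max()+200+.5) for x in range(228,278)]
for n,E in(('L',Lp),('R',Rp),('B',Bp)):
    d=line(E); print(n,np.mean(E,0).round(1),d[2:].round(4),np.degrees(np.arctan2(d[1],d[0])).round(2))
print(robot.sense()['eef_pos'])
E
python3 j.py
```

```text
[ 0.4515 -0.1979  0.0654] [0. 0.]
[ 0.4648 -0.1714  0.0647] [0. 0.]
[ 0.4804 -0.179   0.0658] [0.0001 0.0001]
L [221.5 210.5] [ 0.4588 -0.2185] -26.35
R [282.8 210.5] [ 0.4832 -0.1639] -26.23
B [252.5 228.4] [ 0.4919 -0.196 ] 62.97
[ 0.54961341 -0.05074146  0.13021579]
```

{"name": "arm_command", "arguments": {
  "rows": [
    [0.028, -0.029, 0, 0.174, 0.093],
    [0.056, -0.058, 0, 0.348, 0.093],
    [0.084, -0.087, 0, 0.522, 0.093],
    [0.111, -0.117, 0.01, 0.695, 0.093],
    [0.111, -0.117, 0.01, 0.695, 0.093]
  ]
}}

```text
time_s: 4.72
eef_pos: [0.4656, -0.1934, 0.1201]
orientation: [[-0.889, 0.457, -0.001], [0.457, 0.889, -0.0], [0.001, -0.001, -1.0]]
ft_force: [0.4, 0.2, 0.9]
width: 0.0932
grasp_force: 0.0
```

```bash
python3 snap.py w5; sed -e "s/load('w3')/load('w5')/" j.py | python3 - | tail -4; python3 -c "
from station import robot;s=robot.sense();print(s['joint_positions'].round(1),s['orientation'].round(4))"
```

```text
[ 0.4656 -0.1934  0.1201] [0.4 0.2 0.9] tcp px [[254.1 231.2]]
L [225.3 210.5] [ 0.4597 -0.2184] -28.9
R [294.4 210.5] [ 0.4916 -0.168 ] -24.98
B [252.5 228.1] [ 0.4862 -0.2077] 64.41
[ 0.46658196 -0.19229952  0.12055541]
[-28.2  -3.4 106.8  -0.   76.6 -91.2] [[-8.910e-01  4.539e-01 -5.000e-04]
 [ 4.539e-01  8.910e-01  2.000e-04]
 [ 5.000e-04 -0.000e+00 -1.000e+00]]
```

{"name": "arm_command", "arguments": {
  "rows": [
    [0, 0.001, 0.02, 0, 0.093],
    [0, 0.002, 0.04, 0, 0.093],
    [0, 0.002, 0.06, 0, 0.093],
    [0, 0.002, 0.06, 0, 0.093],
    [0, 0.002, 0.06, 0, 0.093]
  ]
}}

```text
time_s: 5.4
eef_pos: [0.4694, -0.1892, 0.0616]
orientation: [[-0.893, 0.45, 0.001], [0.45, 0.893, -0.0], [-0.001, 0.0, -1.0]]
ft_force: [0.8, 0.0, 0.5]
width: 0.093
grasp_force: 0.0
```

{"name": "arm_command", "arguments": {
  "rows": [
    [0, -0.001, 0.018, 0, 0.093],
    [0, -0.001, 0.035, 0, 0.093],
    [0, -0.001, 0.035, 0, 0.093],
    [0, -0.001, 0.035, 0, 0.05],
    [0, -0.001, 0.035, 0, 0.05]
  ]
}}

```text
time_s: 6.02
eef_pos: [0.4687, -0.1905, 0.0262]
orientation: [[-0.893, 0.451, 0.001], [0.451, 0.893, -0.0], [-0.001, -0.0, -1.0]]
ft_force: [0.4, -0.4, 1.1]
width: 0.0773
grasp_force: 0.0
```

{"name": "arm_command", "arguments": {
  "rows": [
    [0, 0, 0, 0, 0.05],
    [0, 0, 0, 0, 0.05],
    [0, 0, 0, 0, 0.05],
    [0, 0, -0.005, 0, 0.05],
    [0, 0, -0.02, 0, 0.05]
  ]
}}

```text
time_s: 6.65
eef_pos: [0.467, -0.1896, 0.045]
orientation: [[-0.893, 0.451, -0.003], [0.451, 0.893, 0.001], [0.003, 0.0, -1.0]]
ft_force: [0.1, -0.2, -2.6]
width: 0.0597
grasp_force: 30.0
```

Block gripped (59.7 mm, 30 N) and lifting. Now carry it over the nest.

{"name": "arm_command", "arguments": {
  "rows": [
    [0, 0, -0.04, 0, 0.05],
    [-0.006, 0.043, -0.05, -0.177, 0.05],
    [-0.012, 0.086, -0.05, -0.354, 0.05],
    [-0.019, 0.129, -0.05, -0.531, 0.05],
    [-0.025, 0.172, -0.05, -0.708, 0.05]
  ]
}}

```text
time_s: 7.28
eef_pos: [0.569, -0.0468, 0.0967]
orientation: [[-0.97, -0.244, 0.001], [-0.244, 0.97, -0.0], [-0.001, -0.0, -1.0]]
ft_force: [0.3, -0.3, -2.9]
width: 0.0597
grasp_force: 30.0
```

{"name": "arm_command", "arguments": {
  "rows": [
    [0, 0, 0, 0, 0.05],
    [0, 0, 0, 0, 0.05],
    [0, 0, 0, 0, 0.05],
    [0, 0, 0, 0, 0.05],
    [0, 0, 0, 0, 0.05]
  ]
}}

```text
time_s: 7.9
eef_pos: [0.5679, -0.0486, 0.0957]
orientation: [[-0.972, -0.237, -0.0], [-0.237, 0.972, -0.0], [0.0, -0.0, -1.0]]
ft_force: [0.0, 0.1, -2.7]
width: 0.0599
grasp_force: 30.0
```

```bash
python3 snap.py w6; python3 -c "
from station import robot;s=robot.sense();print(s['joint_positions'].round(1),s['orientation'].round(4))"
```

```text
[ 0.5679 -0.0486  0.0957] [ 0.   0.1 -2.7] tcp px [[254.8 230.4]]
[ -10.     8.1   97.7    0.    74.2 -113.7] [[-0.9715 -0.237   0.    ]
 [-0.237   0.9715  0.    ]
 [-0.      0.     -1.    ]]
```

View pics/w6.png

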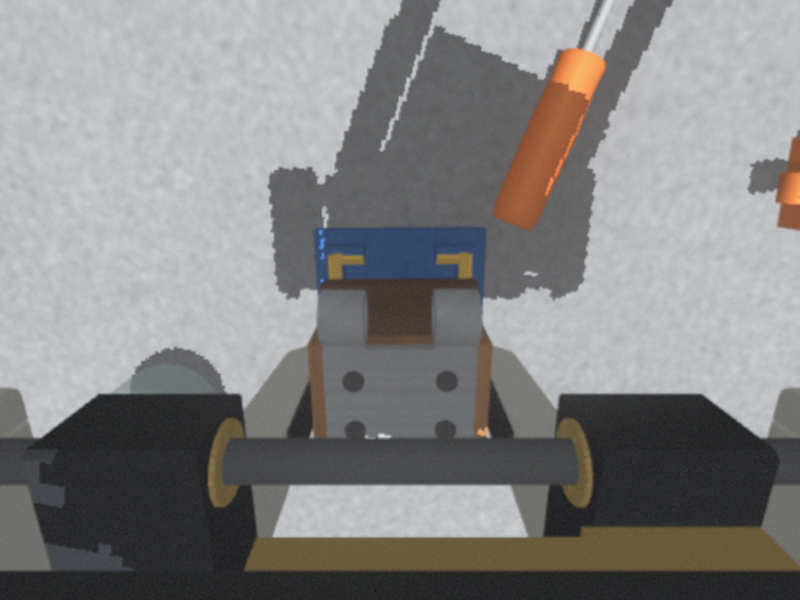

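Aligned: the knuckles' midpoint (400) matches the nest's (400), and the notch faces the same way. Lowering now.

{"name": "arm_command", "arguments": {
  "rows": [
    [-0.0005, 0.001, 0.015, 0, 0.05],
    [-0.0005, 0.001, 0.03, 0, 0.05],
    [-0.0005, 0.001, 0.04, 0, 0.05],
    [-0.0005, 0.001, 0.045, 0, 0.05],
    [-0.0005, 0.001, 0.045, 0, 0.05]
  ]
}}

```text
time_s: 8.57
eef_pos: [0.568, -0.0468, 0.0501]
orientation: [[-0.971, -0.238, -0.001], [-0.238, 0.971, 0.0], [0.001, 0.0, -1.0]]
ft_force: [0.1, -0.9, -3.1]
width: 0.0596
grasp_force: 30.0
```

{"name": "arm_command", "arguments": {
  "rows": [
    [0, -0.0005, 0.005, 0, 0.05],
    [0, -0.0005, 0.01, 0, 0.05],
    [0, -0.0005, 0.014, 0, 0.05],
    [0, -0.0005, 0.0155, 0, 0.05],
    [0, -0.0005, 0.0155, 0, 0.05]
  ]
}}

```text
time_s: 9.2
eef_pos: [0.5684, -0.0474, 0.035]
orientation: [[-0.971, -0.238, -0.0], [-0.238, 0.971, 0.0], [0.0, 0.0, -1.0]]
ft_force: [0.1, -0.2, -2.9]
width: 0.0597
grasp_force: 30.0
```

{"name": "arm_command", "arguments": {
  "rows": [
    [0, 0, 0.0005, 0, 0.05],
    [0, 0, 0.001, 0, 0.05],
    [0, 0, 0.0012, 0, 0.05],
    [0, 0, 0.0012, 0, 0.05],
    [0, 0, 0.0012, 0, 0.05]
  ]
}}

```text
time_s: 9.82
eef_pos: [0.5686, -0.0474, 0.0341]
orientation: [[-0.971, -0.238, 0.0], [-0.238, 0.971, -0.0], [-0.0, -0.0, -1.0]]
ft_force: [-0.9, 0.3, -1.3]
width: 0.0594
grasp_force: 30.0
```

Touching the floor. Release and rise.

{"name": "arm_command", "arguments": {
  "rows": [
    [0, 0, 0, 0, 0.093],
    [0, 0, 0, 0, 0.093],
    [0, 0, 0, 0, 0.093],
    [0, 0, -0.02, 0, 0.093],
    [0, 0, -0.05, 0, 0.093]
  ]
}}

```text
time_s: 10.45
eef_pos: [0.5678, -0.0473, 0.0847]
orientation: [[-0.971, -0.238, -0.002], [-0.238, 0.971, 0.0], [0.001, 0.001, -1.0]]
ft_force: [0.4, 1.0, 0.1]
width: 0.0927
grasp_force: 0.0
```

{"name": "arm_command", "arguments": {
  "rows": [
    [0.01, 0, -0.03, 0, 0.093],
    [0.02, 0, -0.05, 0, 0.093],
    [0.02, 0, -0.05, 0, 0.093],
    [0.02, 0, -0.05, 0, 0.093],
    [0.02, 0, -0.05, 0, 0.093]
  ]
}}

```text
time_s: 11.08
eef_pos: [0.5486, -0.0519, 0.1328]
orientation: [[-0.971, -0.238, -0.002], [-0.238, 0.971, 0.0], [0.002, 0.001, -1.0]]
ft_force: [-0.1, 0.4, -0.0]
width: 0.0931
grasp_force: 0.0
```

```bash
python3 snap.py w7
python3 - <<'E'
import cv2
a=cv2.imread('pics/w7.png'); cv2.imwrite('pics/c7.png',cv2.resize(a[200:420,240:560],None,fx=2.5,fy=2.5,interpolation=cv2.INTER_CUBIC))
E
```

```text
[ 0.5486 -0.0519  0.1328] [-0.1  0.4 -0. ] tcp px [[254.8 230.4]]
```

View pics/c7.png

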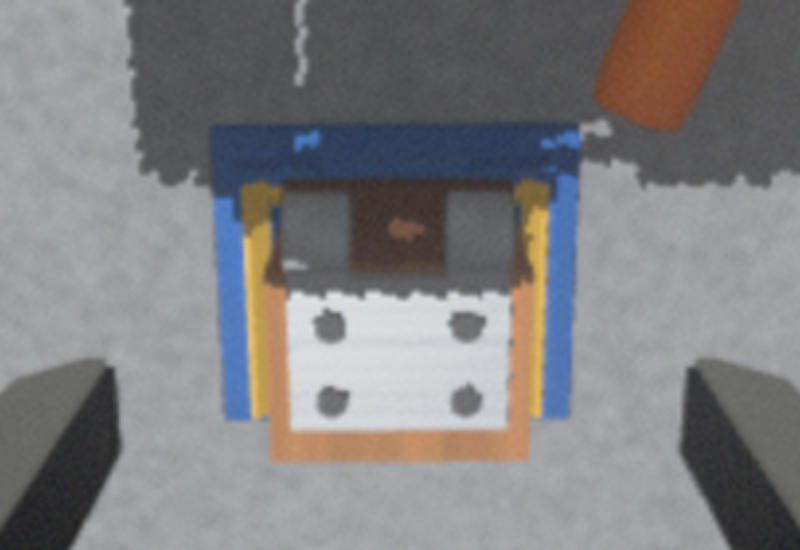

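The block sits square in the nest, knuckles (315,230) and (478,230) over the notch side. I'll measure its pose from this view.

```bash
cat > k.py <<'E'
from m import *
im,C=load('w7'); f=lambda u,v:(u/3.90625+153.6-.18,v/3.90625+128-.18)
th=np.radians(13.8); A=np.array([[np.cos(th),np.sin(th)],[-np.sin(th),np.cos(th)]])
h=cv2.cvtColor(im,cv2.COLOR_RGB2HSV).astype(int); 
g=cv2.cvtColor(im,cv2.COLOR_RGB2GRAY)
D=np.array(sorted([(c+[226,205]).tolist() for _,s,c in comps(g[205:238,226:284]<130,12) if s[4]<90])); print('dots',D.round(1).tolist())
P=onplane(C,D,.072)[:,:2]@A.T; print("dots nest axes - nest centre", ((P-[.5403,-.1816])*1000).round(1).tolist())
for z in(.066,.068,.070):
    P=onplane(C,[f(271,460),f(528,460)],z)[:,:2]@A.T-[.5403,-.1816]; print(z,'rear corners mm',(P*1000).round(1).tolist())
P=onplane(C,[f(350,215),f(445,215)],.079)[:,:2]@A.T-[.5403,-.1816]; print('gap faces',(P*1000).round(1).tolist())
P=onplane(C,[f(349,225),f(446,225),f(282,225),f(512,225)],.079)[:,:2]@A.T-[.5403,-.1816]; print('knuckle faces',(P*1000).round(1).tolist())
E
python3 k.py; python3 -c "
from station import robot;s=robot.sense();print(s['joint_positions'].round(1),s['eef_pos'])"
```

```text
dots [[237.8, 211.0], [238.6, 230.0], [272.7, 230.2], [272.8, 210.8]]
dots nest axes - nest centre [[-10.2, -14.4], [7.7, -14.1], [7.9, 16.0], [-10.4, 15.8]]
0.066 rear corners mm [[26.0, -29.2], [26.1, 31.3]]
0.068 rear corners mm [[25.0, -29.0], [25.0, 31.1]]
0.07 rear corners mm [[23.9, -28.7], [24.0, 30.8]]
gap faces [[-37.3, -9.3], [-37.3, 10.5]]
knuckle faces [[-35.1, -9.5], [-35.1, 10.7], [-35.1, -23.5], [-35.1, 24.5]]
[ -10.7    3.3   98.8    0.    78.  -114.5] [ 0.54851602 -0.05190417  0.13275205]
```

{"name": "arm_command", "arguments": {
  "rows": [
    [-0.003, 0.055, 0, -0.01, 0.093],
    [-0.006, 0.11, 0, -0.02, 0.093],
    [-0.009, 0.165, 0, -0.03, 0.093],
    [-0.012, 0.22, 0, -0.04, 0.093],
    [-0.015, 0.275, 0, -0.05, 0.093]
  ]
}}

```text
time_s: 11.75
eef_pos: [0.4974, 0.2202, 0.1332]
orientation: [[-0.958, -0.286, -0.001], [-0.286, 0.958, -0.0], [0.001, -0.0, -1.0]]
ft_force: [-0.6, 0.3, -0.5]
width: 0.0931
grasp_force: 0.0
```

{"name": "arm_command", "arguments": {
  "rows": [
    [-0.001, 0.03, 0, -0.01, 0.093],
    [-0.002, 0.054, 0, -0.01, 0.093],
    [-0.002, 0.054, 0, -0.01, 0.093],
    [-0.002, 0.054, 0, -0.01, 0.093],
    [-0.002, 0.054, 0, -0.01, 0.093]
  ]
}}

```text
time_s: 12.38
eef_pos: [0.4849, 0.2699, 0.1337]
orientation: [[-0.956, -0.295, -0.0], [-0.295, 0.956, -0.0], [0.0, -0.0, -1.0]]
ft_force: [-0.1, 0.5, 0.2]
width: 0.0933
grasp_force: 0.0
```

```bash
python3 snap.py w8
cat > l.py <<'E'
from m import *
import sys
im,C=load(sys.argv[1]); 
h=cv2.cvtColor(im,cv2.COLOR_RGB2HSV).astype(int); g=cv2.cvtColor(im,cv2.COLOR_RGB2GRAY)
y0,y1,x0,x1=150,250,215,300
G=(h[:,:,0]>45)&(h[:,:,0]<95)&(h[:,:,1]>60)
P=(h[:,:,1]<30)&(g>175)
for n,m in(('green',G),('plate',P)):
    for mm,s,c in comps(m[y0:y1,x0:x1],40): 
        r=cv2.minAreaRect(np.argwhere(mm)[:,::-1].astype(np.float32)); print(n,(s[:2]+[x0,y0]).tolist(),s[2:].tolist(),np.round(np.array(r[0])+[x0,y0],1),np.round(r[1],1),round(r[2],1))
D=[((c+[x0,y0]).round(1).tolist(),int(s[4])) for mm,s,c in comps(g[y0:y1,x0:x1]<120,8) if s[4]<90]; print('dark',D)
E
python3 l.py w8; echo; python3 l.py w1
```

```text
[0.4849 0.2699 0.1337] [-0.1  0.5  0.2] tcp px [[254.9 230.3]]
green [257, 166] [13, 6, 47] [263.  168.5] [12.  5.] 0.0
plate [241, 181] [46, 35, 1288] [263.5 198. ] [45. 34.] 0.0
plate [256, 221] [15, 8, 99] [263.  224.5] [ 7. 14.] 90.0
dark [([250.0, 200.5], 18), ([277.6, 200.7], 19), ([250.4, 247.7], 32), ([227.2, 248.3], 23)]

plate [236, 177] [44, 40, 1421] [257.5 196.5] [39. 43.] 90.0
plate [250, 223] [14, 7, 85] [256.5 226. ] [ 6. 13.] 90.0
dark [([244.0, 183.0], 19), ([270.6, 183.4], 18), ([244.1, 203.1], 16), ([270.3, 203.2], 18), ([223.0, 248.4], 16), ([245.6, 248.0], 22)]
```

Run:
```python
from m import *
im,C=load('w8'); g=cv2.cvtColor(im,cv2.COLOR_RGB2GRAY)
print('leaf col245-249 rows 160-224',[(y,im[y,246:250].mean(0).astype(int).tolist()) for y in list(range(161,178,1))+list(range(212,222))])
print('knuckle',[(y,im[y,259:267].mean(0).astype(int).tolist()) for y in range(214,238)])
print('row205',[(x,im[192:206,x].mean(0).astype(int).tolist()) for x in list(range(236,246))+list(range(283,292))])
im,C=load('w7'); print('jambL',[(y,g7) for y,g7 in zip(range(168,206),im[168:206,229:241].mean(1).astype(int).tolist())])
```

```text
leaf col245-249 rows 160-224 [(161, [82, 84, 84]), (162, [71, 80, 77]), (163, [60, 73, 67]), (164, [57, 71, 64]), (165, [55, 70, 63]), (166, [58, 74, 66]), (167, [60, 77, 69]), (168, [61, 82, 71]), (169, [62, 81, 71]), (170, [61, 80, 71]), (171, [69, 83, 77]), (172, [83, 88, 88]), (173, [91, 94, 96]), (174, [94, 97, 98]), (175, [96, 99, 100]), (176, [93, 95, 97]), (177, [86, 88, 90]), (212, [155, 158, 161]), (213, [156, 159, 161]), (214, [155, 158, 161]), (215, [158, 160, 162]), (216, [157, 159, 162]), (217, [159, 161, 163]), (218, [156, 158, 160]), (219, [153, 156, 159]), (220, [153, 156, 158]), (221, [157, 159, 162])]
knuckle [(214, [205, 209, 213]), (215, [176, 180, 184]), (216, [124, 127, 130]), (217, [126, 129, 131]), (218, [137, 140, 143]), (219, [146, 150, 153]), (220, [158, 161, 165]), (221, [169, 172, 176]), (222, [181, 185, 189]), (223, [189, 193, 198]), (224, [194, 199, 204]), (225, [198, 203, 208]), (226, [195, 200, 205]), (227, [184, 189, 193]), (228, [176, 179, 184]), (229, [166, 170, 173]), (230, [156, 158, 162]), (231, [154, 155, 158]), (232, [158, 160, 163]), (233, [
[... 717 characters left out ...]
58, 52, 51]), (175, [60, 51, 47]), (176, [68, 59, 56]), (177, [77, 73, 73]), (178, [85, 87, 88]), (179, [89, 90, 92]), (180, [92, 93, 95]), (181, [93, 95, 97]), (182, [94, 95, 97]), (183, [95, 96, 98]), (184, [96, 97, 99]), (185, [97, 98, 101]), (186, [98, 99, 102]), (187, [99, 100, 102]), (188, [98, 100, 102]), (189, [99, 100, 103]), (190, [99, 100, 103]), (191, [98, 99, 102]), (192, [97, 98, 101]), (193, [95, 96, 98]), (194, [97, 99, 101]), (195, [103, 105, 108]), (196, [104, 105, 108]), (197, [93, 94, 95]), (198, [95, 95, 98]), (199, [96, 98, 100]), (200, [97, 98, 101]), (201, [100, 102, 103]), (202, [126, 129, 132]), (203, [175, 179, 183]), (204, [206, 209, 213]), (205, [216, 219, 223])]
```

```bash
cat > e.py <<'E'
from m import *
def ax(th): return np.array([[np.cos(th),np.sin(th)],[-np.sin(th),np.cos(th)]])
def tangent(C,px,A,z,r,side):  # x' of axis (height z) whose tube silhouette is at px; side +1 far(+x), -1 near
    o,d=rays(C,px); d=d[0]; ox,dx=(A@o[:2])[0],(A@d[:2])[0]
    n=np.array([-d[2],dx]); n/=np.linalg.norm(n); n*=np.sign(n[0])*side  # normal pointing out (x',z)
    # axis point p: (p-o).n = -r
    return ox+(-r-(z-o[2])*n[1])/n[0]
im,C=load('w8'); s=pickle.load(open('pics/w8.pkl','rb'))[2]
R=np.array(s['orientation']); th=np.arctan2(-R[1,0],-R[0,0]); A=ax(th); print('tool yaw',np.degrees(th))
print('cols248 205-213',[(y,im[y,246:250].mean(0).astype(int).tolist()) for y in range(205,214)])
X=lambda px,z:(onplane(C,px,z)[0,:2]@A.T)
t=A@s['eef_pos'][:2]; print('tcp',t.round(4))
print('rear bottom',X((248,161.8),0)[0]+.0225,'rear top24',X((248,171.3),.024)[0]+.0225,'28',X((248,171.5),.028)[0]+.0225)
print('knuckle far',tangent(C,(263,229.6),A,.026,.009,1)-.036)
print('y sides',X((239.2,199),.024)[1],X((288.2,199),.024)[1],'knuckle y',X((256,225),.034)[1],X((271,225),.034)[1])
d1=onplane(C,(250,200.5),.028)[0]; d2=onplane(C,(277.6,200.7),.028)[0]; v=d2-d1; print('dots dir',np.degrees(np.arctan2(v[1],v[0]))-90,np.linalg.norm(v))
i1,C1=load('w1')
for a,b in(((250,200.5),(244.1,203.1)),((277.6,200.7),(270.3,203.2))): print('dot',[q.round(4) if hasattr(q,'round') else np.round(q,4) for q in tri(C,a,C1,b)])
im,C=load('w7'); A=ax(np.radians(13.8))
print('jamb: rear',X((255,128+460/3.90625-.18),.068)[0]-.023,'strip',X((255,173.3),.0605)[0]+.041,'knuckle near',tangent(C,(235,176.7),A,.070,.009,-1)+.033)
E
python3 e.py
```

```text
tool yaw 17.136598753542017
cols248 205-213 [(205, [213, 217, 220]), (206, [217, 219, 222]), (207, [216, 220, 223]), (208, [215, 219, 222]), (209, [213, 216, 219]), (210, [203, 208, 212]), (211, [166, 169, 172]), (212, [155, 158, 161]), (213, [156, 159, 161])]
tcp [0.5429 0.115 ]
rear bottom 0.5462767122201362 rear top24 0.5513434723914529 28 0.5506344050638065
knuckle far 0.5459240387170583
y sides 0.09851383879535343 0.14929258697783138 knuckle y 0.11592712220878018 0.131330693234375
dots dir 16.71813820137153 0.028238883473299385
dot [array([0.5019, 0.2696, 0.0263]), array([0., 0.])]
dot [array([0.4931, 0.2964, 0.0285]), array([0., 0.])]
jamb: rear 0.5422914852374203 strip 0.5403960702004688 knuckle near 0.5423669372507305
```

{"name": "arm_command", "arguments": {
  "rows": [
    [-0.0015, 0.004, 0.02, 0, 0.076],
    [-0.003, 0.008, 0.04, 0, 0.076],
    [-0.003, 0.008, 0.06, 0, 0.076],
    [-0.003, 0.008, 0.07, 0, 0.076],
    [-0.003, 0.008, 0.07, 0, 0.076]
  ]
}}

```text
time_s: 13.05
eef_pos: [0.4842, 0.2789, 0.0625]
orientation: [[-0.955, -0.296, -0.002], [-0.296, 0.955, -0.001], [0.002, -0.0, -1.0]]
ft_force: [-0.4, 0.4, 0.3]
width: 0.0757
grasp_force: 0.0
```

```bash
cat > t.py <<'E'
from h import *
import sys
s=robot.sense(); R=np.array(s['orientation']); th=np.radians(float(sys.argv[1])); A=np.array([[np.cos(th),np.sin(th)],[-np.sin(th),np.cos(th)]])
print('tcp in axes',(A@s['eef_pos'][:2]).round(4),'z',s['eef_pos'][2].round(4),'yaw',np.degrees(np.arctan2(-R[1,0],-R[0,0])).round(2),'tilt col z',R[:,2].round(4),s['ft_force'].round(1),s['width'])
E
python3 t.py 17.1
```

```text
tcp in axes [0.5449 0.1242] z 0.0625 yaw 17.2 tilt col z [-0.0023 -0.0011 -1.    ] [-0.4  0.4  0.3] 0.07566684190529549
```

Descend and close, shifting slightly to centre.

{"name": "arm_command", "arguments": {
  "rows": [
    [-0.001, -0.001, 0.025, 0, 0.076],
    [-0.001, -0.001, 0.045, 0, 0.076],
    [-0.001, -0.001, 0.058, 0, 0.076],
    [-0.001, -0.001, 0.059, 0, 0.076],
    [-0.001, -0.001, 0.059, 0, 0.076]
  ]
}}

```text
time_s: 13.68
eef_pos: [0.4868, 0.2789, 0.0055]
orientation: [[-0.955, -0.296, 0.001], [-0.296, 0.955, 0.0], [-0.001, 0.0, -1.0]]
ft_force: [-0.2, -0.1, 0.5]
width: 0.0756
grasp_force: 0.0
```

{"name": "arm_command", "arguments": {
  "rows": [
    [0, 0, 0, 0, 0.04],
    [0, 0, 0, 0, 0.04],
    [0, 0, 0, 0, 0.04],
    [0, 0, 0, 0, 0.04],
    [0, 0, 0, 0, 0.04]
  ]
}}

```text
time_s: 14.3
eef_pos: [0.4866, 0.2788, 0.0053]
orientation: [[-0.955, -0.296, 0.0], [-0.296, 0.955, 0.0], [-0.0, 0.0, -1.0]]
ft_force: [-1.6, -0.2, 3.8]
width: 0.0495
grasp_force: 30.0
```

```bash
python3 t.py 17.1
```

```text
tcp in axes [0.5471 0.1234] z 0.0053 yaw 17.2 tilt col z [ 4.e-04  2.e-04 -1.e+00] [-1.6 -0.2  3.8] 0.04952418001062762
```

Stile gripped (49.5 mm). Lift and carry to a standoff in front of the block.

{"name": "arm_command", "arguments": {
  "rows": [
    [0, 0, -0.02, 0, 0.04],
    [0, 0, -0.06, 0, 0.04],
    [0.015, -0.04, -0.09, 0.01, 0.04],
    [0.033, -0.09, -0.095, 0.02, 0.04],
    [0.053, -0.14, -0.095, 0.03, 0.04]
  ]
}}

```text
time_s: 14.92
eef_pos: [0.478, 0.1282, 0.1023]
orientation: [[-0.964, -0.268, 0.003], [-0.268, 0.964, 0.0], [-0.003, -0.001, -1.0]]
ft_force: [0.9, -1.8, -1.9]
width: 0.0492
grasp_force: 30.0
```

{"name": "arm_command", "arguments": {
  "rows": [
    [0.019, -0.05, 0, 0.006, 0.04],
    [0.038, -0.1, 0, 0.012, 0.04],
    [0.057, -0.15, 0, 0.02, 0.04],
    [0.071, -0.189, 0, 0.029, 0.04],
    [0.071, -0.189, 0, 0.029, 0.04]
  ]
}}

```text
time_s: 15.55
eef_pos: [0.4592, -0.0743, 0.1011]
orientation: [[-0.972, -0.235, 0.001], [-0.235, 0.972, -0.001], [-0.001, -0.001, -1.0]]
ft_force: [-0.0, 0.2, -1.8]
width: 0.0498
grasp_force: 30.0
```

```bash
python3 t.py 13.8
```

```text
tcp in axes [ 0.4282 -0.1817] z 0.1011 yaw 13.59 tilt col z [ 1.1e-03 -9.0e-04 -1.0e+00] [-0.   0.2 -1.8] 0.04984019435362197
```

{"name": "arm_command", "arguments": {
  "rows": [
    [0, 0, 0.015, -0.003, 0.04],
    [0, 0, 0.03, -0.003, 0.04],
    [-0.01, 0, 0.045, -0.003, 0.04],
    [-0.02, 0, 0.0495, -0.003, 0.04],
    [-0.02, 0, 0.0495, -0.003, 0.04]
  ]
}}

```text
time_s: 16.18
eef_pos: [0.4787, -0.0661, 0.0497]
orientation: [[-0.97, -0.243, -0.001], [-0.243, 0.97, 0.0], [0.001, 0.001, -1.0]]
ft_force: [-0.9, 0.2, -1.2]
width: 0.0499
grasp_force: 30.0
```

```bash
python3 t.py 13.8; python3 snap.py w9
python3 - <<'E'
import pickle,numpy as np,cv2
im,C,s=pickle.load(open('pics/w9.pkl','rb'))
from h import proj
th=np.radians(13.8); x=np.array([np.cos(th),np.sin(th)]); y=np.array([-x[1],x[0]])
W=lambda a,b,z:np.r_[x*a+y*b,z]
print('pred block knuckle tops',proj(C,[W(.5093,-.1816+d,.079) for d in(-24.5e-3,-10.5e-3,10.5e-3,24.5e-3)]).round(1).tolist(),'leaf knuckle top',proj(C,[W(s['eef_pos'][:2]@x-.001+.036,s['eef_pos'][:2]@y+d,s['eef_pos'][2]-.0053+.035) for d in(-.008,.008)]).round(1).tolist())
E
```

```text
tcp in axes [ 0.4491 -0.1784] z 0.0497 yaw 14.08 tilt col z [-1.3e-03  4.0e-04 -1.0e+00] [-0.9  0.2 -1.2] 0.04993987737956296
[ 0.4787 -0.0661  0.0497] [-0.9  0.2 -1.2] tcp px [[254.8 230.3]]
pred block knuckle tops [[208.6, 341.7], [231.7, 341.7], [266.3, 341.9], [289.3, 341.9]] leaf knuckle top [[240.7, 307.3], [268.2, 307.4]]
```

```bash
python3 t.py 13.8
python3 - <<'E'
import pickle,numpy as np
im,C,s=pickle.load(open('pics/w9.pkl','rb'))
for y in (316,322,328,334,340):
    print(y,' '.join('%d/%d/%d'%tuple(v) for v in im[y,176:340:4]))
E
```

```text
tcp in axes [ 0.449  -0.1787] z 0.0502 yaw 14.07 tilt col z [-7.e-04  1.e-04 -1.e+00] [-0.2 -0.1 -1.3] 0.04948195550058618
316 68/68/67 119/118/112 119/118/113 120/118/115 120/120/112 91/141/215 102/146/218 231/199/91 224/186/86 120/90/75 89/85/82 85/79/79 85/81/79 86/81/80 82/76/73 77/59/50 129/93/71 132/101/83 130/99/83 133/103/86 131/99/81 132/104/86 130/99/85 96/87/83 86/82/82 88/83/82 85/82/80 85/81/78 83/69/58 169/136/70 239/213/98 102/145/219 84/136/213 203/207/211 201/202/207 185/186/187 121/120/114 119/119/114 120/120/114 118/116/112 53/54/55
322 47/48/50 120/119/113 120/121/115 120/120/113 125/125/119 96/148/219 87/142/218 235/207/95 182/147/74 120/122/125 116/118/121 115/114/119 115/117/119 111/111/113 106/109/110 125/91/71 130/92/69 127/90/68 132/95/74 134/96/74 135/97/74 131/94/72 130/94/71 117/120/124 119/121/122 119/120/122 113/113/118 113/114/115 109/110/112 122/97/63 240/216/98 93/141/216 85/137/213 202/207/211 198/202/204 192/195/200 123/122/116 122/121/116 120/118/111 119/119/114 44/43/43
328 43/43/45 117/118/112 117/117/110 121/121/114 183/184/186 106/146/209 83/1
[... 609 characters left out ...]
9 101/78/57 98/76/56 100/76/59 215/219/222 228/231/234 216/218/222 209/214/217 203/208/212 197/202/206 103/78/58 242/219/100 87/141/218 85/138/213 198/201/206 197/200/203 200/203/206 198/200/204 121/120/114 117/119/113 120/119/113 39/41/43
340 39/39/41 117/119/112 119/118/114 168/171/172 200/203/208 151/169/195 86/137/215 216/177/95 102/81/65 222/225/228 224/228/230 226/229/231 228/231/235 223/225/230 151/154/158 94/73/56 99/77/58 98/75/60 95/74/58 103/81/63 102/81/60 101/79/60 100/77/59 202/205/211 224/227/230 226/228/232 227/230/233 227/229/232 221/225/228 111/83/63 209/168/83 84/140/216 88/137/211 198/201/204 200/204/208 208/212/215 203/208/211 137/138/136 118/119/114 115/114/107 40/41/44
```

```bash
cat > q.py <<'E'
import sys
from m import *
exec(open('e.py').read().split("im,C=load('w8')")[0])
A=ax(np.radians(13.8))
def dots(im,box,thr,lo,hi):
    x0,y0,x1,y1=box; g=cv2.GaussianBlur(cv2.cvtColor(im,cv2.COLOR_RGB2GRAY),(3,3),0)
    bh=cv2.morphologyEx(g[y0:y1,x0:x1],cv2.MORPH_BLACKHAT,np.ones((15,15),np.uint8))
    return np.array([c+[x0,y0] for _,s,c in comps(bh>thr,lo) if s[4]<hi and abs(s[2]-s[3])<5])
if len(sys.argv)>1:
    im,C,s=pickle.load(open(f'pics/{sys.argv[1]}.pkl','rb')); t=A@s['eef_pos'][:2]; print('tcp',t.round(4),s['eef_pos'][2].round(4))
    D=dots(im,(200,190,310,282),14,20,200); print('dots px',D.round(1).tolist())
    if len(D): print('dots-tcp mm',((onplane(C,D,s['eef_pos'][2]-.0053+.028)[:,:2]@A.T-t)*1000).round(1).tolist())
    sat=im.max(2).astype(int)-im.min(2)
    E=[]
    for y in range(330,341):
        c=[x for x in range(200,300) if (sat[y,x]<17)!=(sat[y,x+1]<17)]; E.append(c)
    print(E)
    g=im.astype(int); print('near silhouette', [(y,sat[y,214:230].mean().round(),g[y,214:230].mean().round(),sat[y,270:286].mean().round(),g[y,270:286].mean().round()) for y in range(310,326)])
im,C=load('w8'); A2=ax(np.radians(17.1)); D=dots(im,(236,165,292,214),14,8,90); print('w8 dots',D.round(1).tolist(),((onplane(C,D,.028)[:,:2]@A2.T-[.5461,.1238])*1000).round(1).tolist())
im,C=load('w1'); D=dots(im,(236,172,284,216),14,8,90); print('w1 dots',D.round(1).tolist(),((onplane(C,D,.028)[:,:2]@A2.T-[.5461,.1238])*1000).round(1).tolist())
E
python3 q.py w9
```

```text
tcp [ 0.4491 -0.1784] 0.0497
dots px [[201.4, 192.9], [306.3, 214.1], [230.7, 231.1], [281.2, 231.8], [279.9, 266.6]]
dots-tcp mm [[-32.2, -28.8], [-20.3, 28.3], [-9.9, -13.5], [-9.7, 14.8], [12.5, 14.7]]
[[201, 202, 209, 234, 266, 289], [201, 202, 209, 234, 265, 290], [201, 202, 208, 234, 265, 290], [208, 234, 266, 290], [208, 234, 266, 290], [208, 233, 266, 290], [208, 233, 266, 290], [208, 233, 266, 290], [208, 233, 266, 290], [208, 233, 266, 290], [208, 233, 266, 290]]
near silhouette [(310, np.float64(10.0), np.float64(68.0), np.float64(10.0), np.float64(68.0)), (311, np.float64(24.0), np.float64(63.0), np.float64(23.0), np.float64(62.0)), (312, np.float64(26.0), np.float64(62.0), np.float64(25.0), np.float64(60.0)), (313, np.float64(26.0), np.float64(61.0), np.float64(26.0), np.float64(60.0)), (314, np.float64(24.0), np.float64(61.0), np.float64(24.0), np.float64(61.0)), (315, np.float64(19.0), np.float64(67.0), np.float64(19.0), np.float64(67.0)), (316, np.float64(6.0), np.float64(83.0), np.float64(7.0), np.float64(83.0)), (317, np.float64(2.0), np.float64(95.0), np.float64(3.
[... 277 characters left out ...]
0), np.float64(110.0), np.float64(4.0), np.float64(112.0)), (322, np.float64(5.0), np.float64(117.0), np.float64(4.0), np.float64(118.0)), (323, np.float64(5.0), np.float64(124.0), np.float64(5.0), np.float64(125.0)), (324, np.float64(6.0), np.float64(132.0), np.float64(6.0), np.float64(132.0)), (325, np.float64(6.0), np.float64(138.0), np.float64(6.0), np.float64(140.0))]
w8 dots [[289.6, 167.4], [263.8, 177.0], [250.8, 179.6], [278.7, 180.8], [268.5, 180.5], [249.7, 200.9], [277.4, 201.1]] [[-22.2, 25.6], [-12.4, 0.2], [-9.8, -12.8], [-8.6, 15.2], [-8.8, 5.0], [12.7, -13.9], [13.0, 14.4]]
w1 dots [[244.0, 183.1], [244.0, 203.5], [270.1, 203.5]] [[-10.0, -13.3], [12.7, -13.7], [12.9, 14.4]]
```

```bash
python3 - <<'E'
import sys; sys.argv=['q']
exec(open('q.py').read().split("if len(sys")[0])
im,C,s=pickle.load(open('pics/w9.pkl','rb')); t=A@s['eef_pos'][:2]
P=(onplane(C,[(209.2,336),(234.2,336),(266.4,336),(290.6,336)],.0785)[:,:2]@A.T-t)*1000; print(P.round(1).tolist(),'yc',P[:,1].mean())
print('block eye x - tcp',(tangent(C,(250,315.6),A,.070,.009,-1)-t[0])*1000)
# check of same on leaf: none
E
python3 t.py 13.8
```

```text
[[56.5, -27.3], [56.4, -12.2], [56.3, 7.3], [56.3, 22.0]] yc -2.5379078448179992
block eye x - tcp 60.686555840529344
tcp in axes [ 0.449  -0.1787] z 0.0502 yaw 14.07 tilt col z [-7.e-04  1.e-04 -1.e+00] [-0.2 -0.1 -1.3] 0.04948195550058618
```

{"name": "arm_command", "arguments": {
  "rows": [
    [0, -0.0015, -0.001, 0.002, 0.04],
    [0, -0.003, -0.001, 0.004, 0.04],
    [0, -0.003, -0.001, 0.004, 0.04],
    [-0.004, -0.003, -0.001, 0.004, 0.04],
    [-0.004, -0.003, -0.001, 0.004, 0.04]
  ]
}}

```text
time_s: 16.85
eef_pos: [0.4836, -0.069, 0.0516]
orientation: [[-0.971, -0.238, 0.0], [-0.238, 0.971, -0.0], [-0.0, -0.0, -1.0]]
ft_force: [0.1, 0.7, -0.9]
width: 0.0498
grasp_force: 30.0
```

```bash
python3 t.py 13.8; python3 snap.py wa;python3 t.py 13.8; python3 q.py wa | head -3
```

```text
tcp in axes [ 0.4532 -0.1823] z 0.0516 yaw 13.76 tilt col z [ 4.e-04 -0.e+00 -1.e+00] [ 0.1  0.7 -0.9] 0.04981719737012635
[ 0.4836 -0.069   0.0516] [ 0.1  0.7 -0.9] tcp px [[254.8 230.4]]
tcp in axes [ 0.453  -0.1822] z 0.0515 yaw 13.77 tilt col z [ 1.e-04  0.e+00 -1.e+00] [-0.7 -0.  -1.7] 0.04956192031162134
tcp [ 0.4532 -0.1823] 0.0516
dots px [[202.2, 192.4], [230.7, 231.2], [281.2, 231.8]]
dots-tcp mm [[-32.7, -28.2], [-10.0, -13.4], [-9.6, 14.8]]
```

{"name": "arm_command", "arguments": {
  "rows": [
    [-0.005, 0.0007, 0, 0, 0.04],
    [-0.01, 0.0007, 0, 0, 0.04],
    [-0.015, 0.0007, 0, 0, 0.04],
    [-0.018, 0.0007, 0, 0, 0.04],
    [-0.018, 0.0007, 0, 0, 0.04]
  ]
}}

```text
time_s: 17.52
eef_pos: [0.5007, -0.0639, 0.0514]
orientation: [[-0.971, -0.238, -0.0], [-0.238, 0.971, 0.0], [0.0, 0.0, -1.0]]
ft_force: [0.2, 0.5, -1.3]
width: 0.0495
grasp_force: 30.0
```

```bash
python3 t.py 13.8
```

```text
tcp in axes [ 0.471  -0.1815] z 0.0514 yaw 13.78 tilt col z [-1.e-04  0.e+00 -1.e+00] [ 0.2  0.5 -1.3] 0.04947544381852329
```

Now the last 3 mm forward and 1.8 mm down.

{"name": "arm_command", "arguments": {
  "rows": [
    [-0.0015, 0, 0, 0, 0.04],
    [-0.003, 0, 0.0005, 0, 0.04],
    [-0.003, 0, 0.001, 0, 0.04],
    [-0.003, 0, 0.0018, 0, 0.04],
    [-0.003, 0, 0.0018, 0, 0.04]
  ]
}}

```text
time_s: 18.15
eef_pos: [0.5034, -0.0633, 0.0495]
orientation: [[-0.971, -0.238, -0.0], [-0.238, 0.971, 0.0], [0.0, 0.0, -1.0]]
ft_force: [-0.2, 0.1, -1.8]
width: 0.0498
grasp_force: 30.0
```

```bash
python3 t.py 13.8; python3 snap.py wb; python3 t.py 13.8
python3 - <<'E'
import cv2
from h import *
a=cv2.imread('pics/wb.png'); w=cv2.resize(a[300:570,240:560],None,fx=1.8,fy=1.8,interpolation=cv2.INTER_CUBIC)
S=cam('scene'); c=proj(S,[.535,-.06,.06])[0].astype(int); im=robot.get_image('scene')[:,:,::-1]; cv2.imwrite('pics/sb.png',im)
s=cv2.resize(im[c[1]-30:c[1]+30,c[0]-23:c[0]+23],(220,290),interpolation=cv2.INTER_CUBIC)
o=np.zeros((w.shape[0],800,3),np.uint8); o[:,:w.shape[1]]=w; o[:290,580:800]=s; cv2.imwrite('pics/cb.png',o)
E
```

```text
tcp in axes [ 0.4737 -0.1815] z 0.0495 yaw 13.76 tilt col z [-2.e-04  0.e+00 -1.e+00] [-0.2  0.1 -1.8] 0.0497708395741093
[ 0.5034 -0.0633  0.0495] [-0.2  0.1 -1.8] tcp px [[254.8 230.4]]
tcp in axes [ 0.4738 -0.1815] z 0.0496 yaw 13.76 tilt col z [-1.e-04  0.e+00 -1.e+00] [ 1.1 -0.6 -1.1] 0.04955104571940882
```

View pics/cb.png

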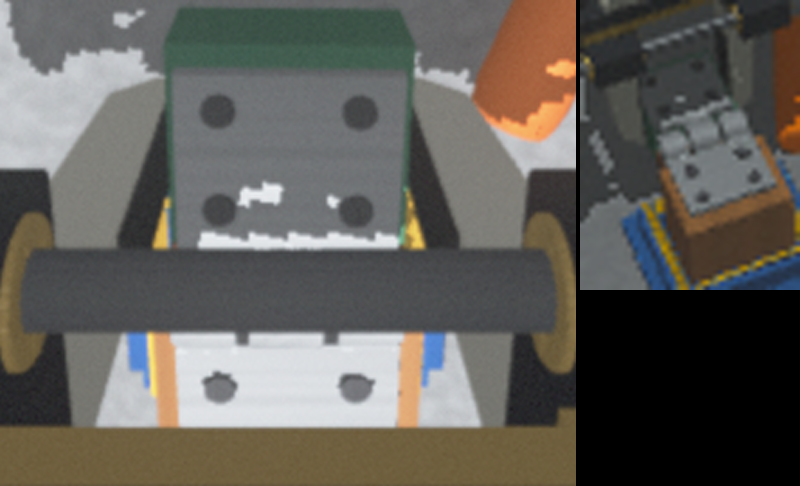

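The stile's knuckle sits between the block's two, with equal dark slots at (242,338) and (331,338). I'll check numerically how well the holes line up along x.

Run:
```python
import sys; sys.argv=['q']
exec(open('q.py').read().split("if len(sys")[0])
im,C,s=pickle.load(open('pics/wb.pkl','rb')); t=A@s['eef_pos'][:2]
g=im.mean(2)
for y in range(308,322): print(y,'Lblk',g[y,222:234].mean().round(),'slotL',g[y,239:241].mean().round(),'leaf',g[y,246:264].mean().round(),'slotR',g[y,271:273].mean().round(),'Rblk',g[y,278:288].mean().round())
print([int(v) for v in g[312,232:284]])
D=dots(im,(200,190,310,285),14,20,200); print((((onplane(C,D,s['eef_pos'][2]-.0053+.028)[:,:2]@A.T)-t)*1000).round(1).tolist())
h=dots(im,(205,318,305,342),14,15,200); P=onplane(C,h,.072)[:,:2]@A.T; print('block dots px',h.round(1).tolist(),((P-t)*1000).round(1).tolist())
for r in np.arange(312,318,.5): print(r,'far sil. eye-tcp mm',((tangent(C,(254,r),A,s['eef_pos'][2]-.0053+.026,.009,1)-t[0])*1000).round(2))
```

```text
308 Lblk 80.0 slotL 80.0 leaf 81.0 slotR 78.0 Rblk 79.0
309 Lblk 101.0 slotL 81.0 leaf 100.0 slotR 81.0 Rblk 99.0
310 Lblk 163.0 slotL 91.0 leaf 162.0 slotR 89.0 Rblk 160.0
311 Lblk 219.0 slotL 101.0 leaf 217.0 slotR 100.0 Rblk 217.0
312 Lblk 220.0 slotL 103.0 leaf 218.0 slotR 100.0 Rblk 219.0
313 Lblk 218.0 slotL 105.0 leaf 216.0 slotR 108.0 Rblk 215.0
314 Lblk 215.0 slotL 141.0 leaf 211.0 slotR 154.0 Rblk 214.0
315 Lblk 215.0 slotL 201.0 leaf 210.0 slotR 215.0 Rblk 223.0
316 Lblk 223.0 slotL 221.0 leaf 220.0 slotR 219.0 Rblk 223.0
317 Lblk 225.0 slotL 224.0 leaf 222.0 slotR 221.0 Rblk 221.0
318 Lblk 225.0 slotL 223.0 leaf 223.0 slotR 221.0 Rblk 221.0
319 Lblk 224.0 slotL 223.0 leaf 223.0 slotR 222.0 Rblk 221.0
320 Lblk 224.0 slotL 224.0 leaf 223.0 slotR 223.0 Rblk 222.0
321 Lblk 225.0 slotL 224.0 leaf 223.0 slotR 222.0 Rblk 221.0
[221, 222, 223, 221, 216, 166, 114, 104, 102, 122, 192, 215, 217, 217, 218, 214, 213, 217, 218, 218, 219, 220, 220, 221, 220, 218, 219, 217, 218, 219, 219, 219, 220, 221, 221, 219, 178, 123, 102, 98, 102, 127, 195, 213, 217, 217, 218, 217, 218, 218, 217, 218]
[[-20.6, 28.1], [-10.0, -13.4], [-9.6, 14.8]]
block dots px [[231.3, 329.3], [279.6, 329.3], [298.3, 336.5]] [[57.2, -14.8], [57.3, 15.6], [62.9, 27.6]]
312.0 far sil. eye-tcp mm 34.03
312.5 far sil. eye-tcp mm 34.39
313.0 far sil. eye-tcp mm 34.74
313.5 far sil. eye-tcp mm 35.1
314.0 far sil. eye-tcp mm 35.46
314.5 far sil. eye-tcp mm 35.82
315.0 far sil. eye-tcp mm 36.18
315.5 far sil. eye-tcp mm 36.54
316.0 far sil. eye-tcp mm 36.9
316.5 far sil. eye-tcp mm 37.26
317.0 far sil. eye-tcp mm 37.62
317.5 far sil. eye-tcp mm 37.98
```

The three holes agree to about 0.5 mm in x. The slots are equal to about 0.3 mm in y, and z is within about 0.3 mm. The wrist force shows only the stile's weight, so I'm handing in.

```bash
python3 -c "
from station import robot
print(robot.hand_in())"; python3 t.py 13.8
```

```text
the job is handed in; nothing more can be done
None
the job is handed in; nothing more can be done
```

The jamb block is seated square in the nest and released, and the green stile is held level in the gripper with its knuckle between the block's two, holes lined up to about 0.5 mm by my measurements; I handed the job in at about 18 s and got no verdict back.

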